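Sort the leftover parts into trays and roller lane

TASK

Clear the leftover parts: stand both loose star knobs on the floor of the tray that has the sample knob in it, and the loose black saddle on the floor of the tray that has the sample saddle, its length along the sample's. Put both pine blocks lengthwise on the sloping roller lane, one behind the other, so that the first ends up against the stop at the low end and the second right up against the first. Everything keeps the way up it has now, nothing lies on top of anything else, and all is let go and still at the end.

Things in the scene. Friction and masses are not known exactly. Their poses are not given: they have to be found in the camera images.
- knob_a_mid (a point): loose black star knob, 29 x 32 mm across and 22 mm high, standing on its stem (stem 17 mm across from 0 to 10 mm up, star head from 10 to 22 mm up; may be gripped across any way); 16 g nominal. The point is its centre, half-way up (11 mm); z is up
- knob_b_mid (a point): loose black star knob, 29 x 32 mm across and 22 mm high, standing on its stem (stem 17 mm across from 0 to 10 mm up, star head from 10 to 22 mm up; may be gripped across any way); 16 g nominal. The point is its centre, half-way up (11 mm); z is up
- saddle_mid (a point): loose black moulded saddle, 40 x 90 x 40 mm (x, y, z: the long way is its y); the two 40 mm apart long faces are flat and upright, and the top has a rounded notch in the middle of its length down to 26 mm above its underside. 110 g nominal. The point is the centre of its bounding box, 20 mm up; z is up
- block_a_mid (a point): loose plain pine spacer block, 45 x 110 x 40 mm (x, y, z: the long way is its y), lying flat; 110 g nominal. The point is its centre, 20 mm up. The two pine blocks are alike
- block_b_mid (a point): loose plain pine spacer block, 45 x 110 x 40 mm (x, y, z: the long way is its y), lying flat; 110 g nominal. The point is its centre, 20 mm up. The two pine blocks are alike
- tray_knob: fixed grey square open tray with a sample star knob fixed inside along one side; the trays are alike but for the sample. Outside 138 x 138 x 20 mm, walls and floor 4 mm thick (inside 130 x 130 mm). Origin: centre of its underside; x, y along its sides. The sample knob (29 x 32 x 22 mm) stands at x = 0, y = +42 mm. The rest of the floor is free
- tray_saddle: fixed grey square open tray with a sample saddle fixed inside along one side; the trays are alike but for the sample. Outside 138 x 138 x 20 mm, walls and floor 4 mm thick (inside 130 x 130 mm). Origin: centre of its underside; x, y along its sides. The sample saddle (90 mm along the tray's x, 40 mm along y, 40 mm high) is centred at x = 0, y = +42 mm. The rest of the floor is free
- lane: fixed roller lane: 12 free-turning steel rollers between low aluminium rails, a dark stop plate across the low end (27 mm above the rollers). 300 mm long, 64 mm between rails; rail tops 8 mm above the roller tops. Origin: on the table under its middle (roller tops 42 mm up there). x: level, along the lane towards the low end; y across; z up. A block let go on it runs down by itself in a few seconds
- lane_stop (a point): middle of the lane's stop face, at roller-top height (24 mm above the table), where the first block's end comes to rest; axes as the lane's. The lane rises at 7 degrees from here towards -x: roller tops are 0.123 mm higher for every mm back, 61 mm above the table at the high end, 298 mm back

How it is judged:
By the outcome, as a careful person would: the job done as asked, in the order asked, and still so for the second after the job is handed in, with the robot touching nothing.
It also fails if it takes over 128 s, if anything falls off the work surface, if the arm or the gripper's body presses on something with over 40 N, if the wrist force passes 120 N, or if a joint passes its speed limit or range.

ROBOT

A 6-joint arm with a two-finger parallel gripper is mounted at the origin on the work surface; the furniture and walls round the work are solid. World frame = base frame: x ahead of the robot, y to its left, z up, the work surface at z = 0. Lengths are in mm, angles in degrees, forces in N, time in s.
With the tool pointing down it reaches from about 300 to 850 mm from the base axis. Payload 4.2 kg.
Tool frame: the origin (TCP) lies on the centre line of the jaws, within the pads' length; the fingertips stand 14 mm ahead of it and the grasp point (between the pads) lies 5 mm behind it; z points along the fingers, y is the line along which they close (so a half turn about z gives the same grasp; the last joint's range is limited). The gripper opens to 91 mm and grips with 3 to 60 N. Pads are 32 mm wide; open, the fingers measure 118 mm over their backs; the gripper's body (76 mm by 178 mm) begins 60 mm behind the grasp point.
Start: joints at [72.938, 18.312, 89.639, -0, 72.044, -1.146], TCP at [157.691, 552.972, 200.676] pointing down, gripper open.
Joint ranges: [-177.97, 177.97], [-48.28, 115.42], [12.27, 149.76], [-77.06, 257.06], [2.81, 150.46], [-146.56, 146.56]. Speed limits (degrees/s): [147.25, 147.25, 180, 180, 180, 180].

INTERFACE

Orientations are given as [roll, pitch, yaw] about the fixed x, y, z axes, in that order (R = Rz(yaw) Ry(pitch) Rx(roll)).
In Python, from workcell import env gives the robot as it stands.
- The arm moves only by the tool arm_command, never from a script. Its argument "motion" is a list of rows, each an object with "offset": the shift along the tool's x, y, z in m, a list of three; "spin": the turn about the tool's z in rad. In form: [{"offset": [tx, ty, tz], "spin": spin}, ...]. A call has 1 to 5 rows; each row shifts and turns the commanded pose from where the row before left it, along the tool's axes as they then stand; what a row does not reach is not made up. A row lasts 1/8 s, in which the tool goes at most 62.5 mm and 10.7 degrees, less where a joint would pass 70% of its speed; a pose out of reach is approached as far as the arm can. A call with a gripper value outside its range is refused whole. "jaw" is the finger opening in m, from 0 to 0.0912, set as the call begins (left out, the last holds). The fingers move at their own pace and stop on an object; "newtons" is the grip in N (left out, the last holds). Time passes only in rows, so rows that do not move let the fingers close. It gives the time, the measured TCP pose, the force, the opening and the grip force at its end, in the units of the state.
- env.state(): the state, without advancing time (a new reading comes with each control period).
- env.grab_frame(name): name is "scene" or "top" or "wrist"; returns (picture, depth): 420x560x3 uint8, blue, green, red; 420x560 float32, mm along the optical axis (not along the pixel's ray), 0 where there is no reading.
- env.camera_model(name): a dict with "fx", "fy", "cx", "cy" (pixels), "k1" (the pictures are not rectified: a ray, as slopes to the right and down, at radius r is drawn at 1 + k1 r^2 times it, then the intrinsics apply), "eye" and "rotation" of the camera in the world; the wrist camera has in their place "hand_eye" (4x4, takes a point from camera to tool coordinates, whose origin is the TCP and whose axes are the flange's). Camera axes: x right, y down, z forward; pixel columns grow to the right and rows downward; lengths in mm; the calibration is good to about 2 mm. A picture is of the moment at which its call begins: read the wrist's pose just before it. camera_model takes no time and is no camera call.
- env.job_done(): hands the job in; it is judged then, once.
Trained networks look in the newest picture that a camera, given by its name, has taken for a name from the list of things; names that differ only in an ending like _2 or _b are one class to them, and where a whole thing is asked for, a point or a joint stands for the part that bears it (a point fixed in the world has none). Each returns a list of dicts, best first, with "score" (0 to 1); they miss things now and then, are a little off and sometimes report something else, mostly with a low value. They report only what shows in the picture. A call takes as long as a camera call.
- env.boxes_of(camera, target): "bbox" ([left, top, right, bottom] in pixels, round what is visible of it).
- env.pinpoint(camera, target): "location" ([column, row] in pixels: a listed point, or the origin of a listed thing).
The state is a dict: "time_s": time; "qpos": joint angles; "qvel": joint speeds; "effort": joint torques, N m; "ee_pos": TCP position; "ee_rot": TCP orientation; "force": force on the tool from outside, world axes, zero at the start; "torque": the same for the moment, N m; "gripper_width": finger opening in mm; "gripper_force": force on a finger pad.
Only numpy, scipy, OpenCV 4.12 (cv2) and the standard library are available. Lean on these libraries where they do the work, as an engineer would, in place of code of your own. Each camera call takes 0.05 s, during which the arm holds its last target. There are 200 camera calls.

## Working session

There is one attempt and no reset: what is moved stays moved. The work goes in short steps, Python scripts to look and compute and a tool call to move; the robot and the scene stay as the last step left them, time stands still between calls to the robot, and variables do not carry over. Pictures are saved under pics/ and viewed, at most 14 in all, crops included, and the job is handed in when it is done.

Besides the shell and the picture viewer there is one more tool, called by a JSON object that holds its "name" and its "arguments", one argument or row to a line. arm_command: Moves the arm, as the interface text tells. Its arguments: {"type":"object","properties":{"motion":{"type":"array"},"jaw":{"type":"number"},"newtons":{"type":"number"}},"required":["motion"]}

```bash
mkdir -p pics
cat > h.py <<'E'
import numpy as np, cv2
from scipy.spatial.transform import Rotation as R
from workcell import env
def cam(name, st=None):
    m=env.camera_model(name)
    if 'hand_eye' in m:
        st=st or env.state(); H=np.array(m['hand_eye'])
        T=np.eye(4); T[:3,:3]=R.from_euler('xyz',st['ee_rot'],degrees=True).as_matrix(); T[:3,3]=st['ee_pos']
        X=T@H; return m,X[:3,:3],X[:3,3]
    return m,np.array(m['rotation']),np.array(m['eye'])
def rays(m,px):
    K=np.array([[m['fx'],0,m['cx']],[0,m['fy'],m['cy']],[0,0,1.]])
    p=cv2.undistortPoints(np.array(px,float).reshape(-1,1,2),K,np.array([m['k1'],0,0,0.])).reshape(-1,2)
    return np.c_[p,np.ones(len(p))]
def on_z(c,px,z):   # pixel -> world at height z
    m,Rm,e=c; d=rays(m,px)@Rm.T
    return e+d*((z-e[2])/d[:,2])[:,None]
def cloud(c,depth):
    m,Rm,e=c; v,u=np.mgrid[:420,:560]
    P=rays(m,np.c_[u.ravel(),v.ravel()])*depth.ravel()[:,None]
    return (P@Rm.T+e).reshape(420,560,3)
E
python3 - <<'E'
from h import *
print(env.state())
for n in ('top','scene'):
    m=env.camera_model(n); print(n,m)
    im,d=env.grab_frame(n); cv2.imwrite(f'pics/{n}0.png',im); np.save(f'{n}0.npy',d)
    c=cam(n)
    for t,z in (('knob_a_mid',11),('saddle_mid',20),('block_a_mid',20),('tray_knob',0),('tray_saddle',0),('lane',0),('lane_stop',24)):
        for r in env.pinpoint(n,t): print(t,round(r['score'],2),np.round(r['location']),np.round(on_z(c,[r['location']],z)[0]))
print(env.camera_model('wrist'))
E
```

```text
{'time_s': 0.0, 'qpos': array([ 7.29387445e+01,  1.83502995e+01,  8.97073412e+01,  2.61919054e-04,
        7.20437558e+01, -1.14717752e+00]), 'qvel': array([ 0.0075706 ,  0.00092623, -0.04622022,  0.04441921, -0.03629569,
        0.04788935]), 'effort': array([ 2.76925595e-03, -4.12465811e+01, -2.31981969e+01,  7.29420106e-02,
        4.56075592e-02, -1.44909804e-04]), 'ee_pos': array([157.51420762, 552.44421781, 199.82741949]), 'ee_rot': array([-1.79898629e+02, -2.27899515e-03,  1.64085839e+02]), 'force': array([-0.67518122,  0.37599438,  0.27699708]), 'torque': array([ 0.00275761,  0.03906411, -0.02829345]), 'gripper_force': 0.0, 'gripper_width': 91.56394821849476}
top {'fx': 446.19937800616316, 'fy': 446.19937800616316, 'cx': 284.0990024016745, 'cy': 201.16007535565475, 'k1': -0.08377140332917815, 'eye': array([ 407.44156427,   81.37053417, 1261.25749011]), 'rotation': array([-174.67636731,    1.06283008,  -91.51179529])}Traceback (most recent call last):
  File "<stdin>", line 8, in <module>
  File "h.py", line 17, in on_z
    return e+d*((z-e[2])/d[:,2])[:,None]
                         ~^^^^^
IndexError: too many indices for array: array is 1-dimensional, but 2 were indexed
```

```bash
sed -i "s/return m,np.array(m\['rotation'\])/return m,R.from_euler('xyz',m['rotation'],degrees=True).as_matrix()/" h.py
python3 - <<'E'
from h import *
for n in ('top','scene'):
    im,d=env.grab_frame(n); cv2.imwrite(f'pics/{n}0.png',im); np.save(f'{n}0.npy',d)
    c=cam(n)
    for t,z in (('knob_a_mid',11),('saddle_mid',20),('block_a_mid',20),('tray_knob',0),('tray_saddle',0),('lane',0),('lane_stop',24)):
        for r in env.pinpoint(n,t): print(n,t,round(r['score'],2),np.round(r['location']),np.round(on_z(c,[r['location']],z)[0]))
print(env.camera_model('wrist'))
E
```

```text
top knob_a_mid 0.56 [380. 236.] [ 420. -165.   11.]
top saddle_mid 0.81 [354. 196.] [534. -95.  20.]
top block_a_mid 0.78 [261. 236.] [429. 168.  20.]
top tray_saddle 0.73 [256. 172.] [612. 178.   0.]
top lane 0.58 [198. 234.] [438. 347.   0.]
top lane_stop 0.94 [165. 188.] [572. 437.  24.]
scene knob_a_mid 0.56 [282. 297.] [ 425. -156.   11.]
scene saddle_mid 0.73 [308. 264.] [526. -97.  20.]
scene block_a_mid 0.68 [228. 217.] [414. 164.  20.]
scene tray_knob 0.68 [310. 344.] [ 426. -285.    0.]
scene tray_saddle 0.94 [286. 204.] [605. 181.   0.]
scene lane 0.75 [214. 190.] [432. 345.   0.]
scene lane_stop 0.75 [238. 163.] [548. 437.  24.]
{'fx': 368.124797856355, 'fy': 368.124797856355, 'cx': 278.55129692370576, 'cy': 209.6189308448042, 'k1': 0.019026537637890816, 'hand_eye': array([[-7.19278487e-04, -9.64312173e-01, -2.64766907e-01,
         7.40808106e+01],
       [ 9.99999735e-01, -7.22868486e-04, -8.38753447e-05,
        -1.77015473e-01],
       [-1.10509637e-04, -2.64766897e-01,  9.64312438e-01,
        -1.84624950e+02],
       [ 0.00000000e+00,  0.00000000e+00,  0.00000000e+00,
         1.00000000e+00]])}
```

View pics/top0.png

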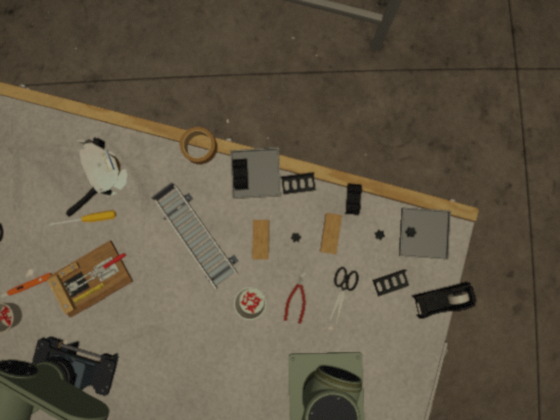

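View pics/scene0.png

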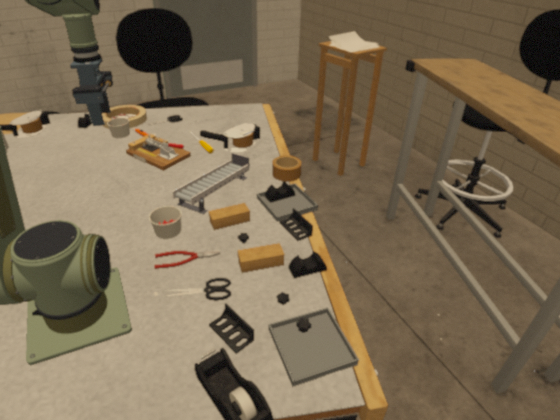

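Run:
```python
from h import *
im=cv2.imread('pics/top0.png'); c=cam('top'); P=cloud(c,np.load('top0.npy')); Z=P[...,2]
print('table z',np.median(Z[250:300,320:380]), np.std(Z[250:300,320:380]))
def seg(name,u,v,r,lo,hi,zt):
    M=np.zeros(Z.shape,bool); M[v-r:v+r,u-r:u+r]=True
    M&=(Z>lo)&(Z<hi)
    n,L,S,C=cv2.connectedComponentsWithStats(M.astype(np.uint8))
    k=1+np.argmin(np.linalg.norm(C[1:]-[u,v],axis=1)-S[1:,4]*0.02); ys,xs=np.where(L==k)
    W=on_z(c,np.c_[xs,ys],zt)[:,:2]
    (x,y),(w,h),a=cv2.minAreaRect(W.astype(np.float32))
    print(name,len(xs),'z',np.round(np.percentile(Z[ys,xs],[10,50,90]),1),'rect',np.round([x,y,w,h,a],1),'mean',np.round(W.mean(0),1))
seg('blockA',261,239,28,20,80,40); seg('blockB',331,233,28,20,80,40)
seg('knob1',380,236,12,8,40,22); seg('knob2',295,238,12,8,40,22)
seg('saddle',354,198,22,20,80,40)
seg('tray_s',256,173,34,8,60,20); seg('samp_s',240,174,22,26,60,40)
seg('tray_k',425,233,34,8,60,20); seg('samp_k',411,232,12,18,40,22)
seg('lane',195,235,62,12,90,50)
def plane():
    px=[(195+i,235+j) for i in range(-3,4) for j in range(-3,4)]
for uv in [(165,190),(185,215),(205,245),(225,278),(195,230),(175,200),(215,262)]: print(uv,np.round(P[uv[1],uv[0]]))
x0,y0=(135,165)
cv2.imwrite('pics/c1.png',cv2.resize(cv2.convertScaleAbs(im[135:305,140:460],alpha=2),None,fx=2.5,fy=2.5,interpolation=cv2.INTER_CUBIC)[:425])
```

```text
table z 2.0734662244245783 85.99626632604982
blockA 656 z [36.7 39.7 42.9] rect [418.6 168.9  45.1 107.4  87.1] mean [417.8 168.9]
blockB 661 z [35.8 39.4 42.6] rect [429.9 -25.   45.8 109.9  79.3] mean [430.4 -24.7]
knob1 77 z [16.9 20.5 23.7] rect [ 423.4 -159.2   27.8   24.9   88.3] mean [ 423.4 -158.9]
knob2 83 z [18.1 20.8 23.4] rect [421.6  71.   27.7  24.9  88.4] mean [421.9  71.4]
saddle 413 z [22.1 29.1 38.4] rect [522.8 -89.2  40.5  81.2  84. ] mean [523.9 -89.2]
tray_s 851 z [14.5 23.7 40. ] rect [606.5 167.7 139.3 163.4   1.8] mean [604.2 200.5]
samp_s 351 z [27.3 33.9 43.2] rect [603.1 221.5  77.4  41.4   2.3] mean [603.3 221.4]
tray_k 387 z [10.8 18.2 22. ] rect [ 424.  -287.3  143.7  136.5   83.8] mean [ 426.7 -289.3]
samp_k 86 z [21.4 24.5 28.3] rect [ 429.  -247.5   30.8   25.    88.3] mean [ 429.3 -248.2]
lane 2511 z [25.1 41.5 56.2] rect [439.  348.3 312.1  85.2  35. ] mean [437.4 349.3]
(165, 190) [562. 430.  46.]
(185, 215) [492. 379.  27.]
(205, 245) [407. 320.  47.]
(225, 278) [317. 265.  54.]
(195, 230) [449. 348.  42.]
(175, 200) [537. 413.   6.]
(215, 262) [361. 292.  52.]
```

View pics/c1.png

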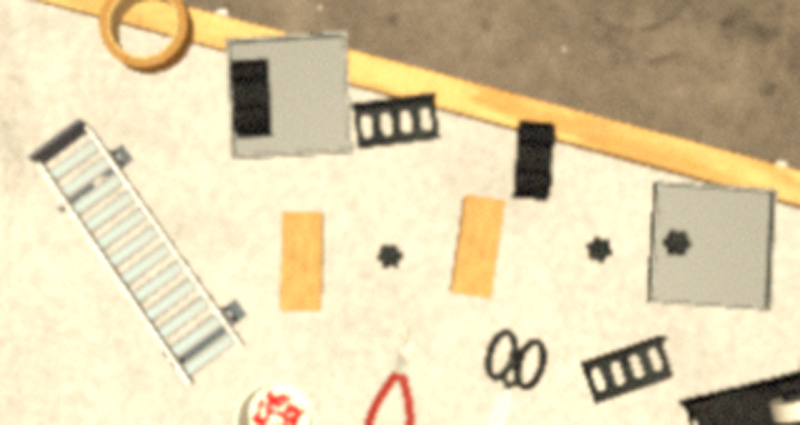

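{"name": "arm_command", "arguments": {
  "motion": [
    {"offset": [0, 0, 0.04], "spin": -0.105},
    {"offset": [0, 0, 0.04], "spin": -0.105},
    {"offset": [-0.0297, -0.0462, 0], "spin": 0},
    {"offset": [-0.0297, -0.0462, 0], "spin": 0},
    {"offset": [-0.0297, -0.0462, 0], "spin": 0}
  ],
  "jaw": 0.06
}}

```text
time_s: 1.52
ee_pos: [237.8, 407.4, 120.6]
ee_rot: [180.0, 0.0, 176.2]
force: [1.2, -0.0, 0.6]
gripper_width: 60.2
gripper_force: 0.0
```

{"name": "arm_command", "arguments": {
  "motion": [
    {"offset": [-0.0297, -0.0462, 0], "spin": 0},
    {"offset": [-0.0297, -0.0462, 0], "spin": 0},
    {"offset": [-0.0297, -0.0462, 0], "spin": 0},
    {"offset": [-0.0297, -0.0462, 0], "spin": 0},
    {"offset": [-0.0297, -0.0462, 0], "spin": 0}
  ]
}}

```text
time_s: 2.15
ee_pos: [370.6, 166.7, 121.0]
ee_rot: [180.0, 0.1, 176.1]
force: [1.4, 0.4, 0.1]
gripper_width: 60.1
gripper_force: 0.0
```

{"name": "arm_command", "arguments": {
  "motion": [
    {"offset": [-0.0297, -0.0462, 0], "spin": 0},
    {"offset": [-0.0297, -0.0462, 0], "spin": 0},
    {"offset": [0, 0, 0], "spin": 0}
  ]
}}

```text
time_s: 2.52
ee_pos: [424.4, 69.3, 120.9]
ee_rot: [-180.0, 0.1, 175.8]
force: [-0.4, 1.8, -0.2]
gripper_width: 59.8
gripper_force: 0.0
```

```bash
cat > w.py <<'E'
from h import *; import sys
def look(targets,name=None):
    st=env.state(); im,d=env.grab_frame('wrist'); c=cam('wrist',st)
    if name: cv2.imwrite(f'pics/{name}.png',im)
    for t,z in targets:
        for r in env.pinpoint('wrist',t): print(t,round(r['score'],2),np.round(r['location']),np.round(on_z(c,[r['location']],z)[0],1))
    return c,im,d,cloud(c,d)
E
python3 - <<'E'
from w import *
c,im,d,P=look([('knob_a_mid',11)],'w1')
Z=P[...,2]; M=((Z>14)&(Z<30)&(np.hypot(P[...,0]-422,P[...,1]-71)<35)); print(M.sum(),P[M].mean(0))
E
```

```text
976 [423.11570248  71.48683393  21.62170356]
```

View pics/w1.png

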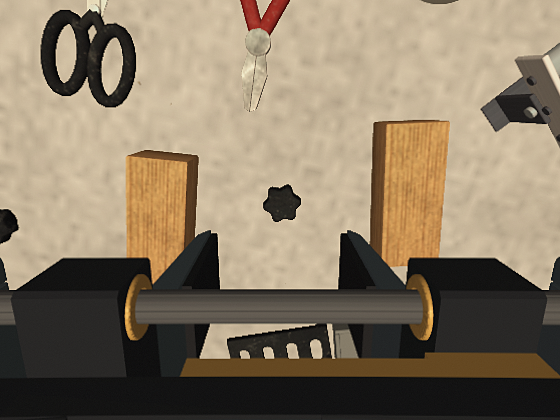

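{"name": "arm_command", "arguments": {
  "motion": [
    {"offset": [0.001, 0.002, 0.054], "spin": 0},
    {"offset": [0, 0, 0.04], "spin": 0},
    {"offset": [0, 0, 0.01], "spin": 0},
    {"offset": [0, 0, 0], "spin": 0}
  ]
}}

```text
time_s: 3.12
ee_pos: [421.8, 74.9, 16.9]
ee_rot: [180.0, -0.0, 176.2]
force: [0.1, -0.5, -0.2]
gripper_width: 60.3
gripper_force: 0.0
```

{"name": "arm_command", "arguments": {
  "motion": [
    {"offset": [0, 0, 0], "spin": 0},
    {"offset": [0, 0, 0], "spin": 0},
    {"offset": [0, 0, 0], "spin": 0},
    {"offset": [0, 0, 0], "spin": 0}
  ],
  "jaw": 0.0,
  "newtons": 12
}}

```text
time_s: 3.62
ee_pos: [422.1, 73.9, 17.0]
ee_rot: [180.0, 0.0, 176.1]
force: [0.5, 0.4, -0.9]
gripper_width: 22.9
gripper_force: 0.0
```

{"name": "arm_command", "arguments": {
  "motion": [
    {"offset": [0, 0, -0.02], "spin": 0},
    {"offset": [0, 0, -0.06], "spin": 0},
    {"offset": [0, 0, 0], "spin": 0}
  ]
}}

```text
time_s: 4.0
ee_pos: [425.1, 74.4, 100.4]
ee_rot: [179.9, 0.5, 176.1]
force: [0.4, -0.3, -0.9]
gripper_width: 0.6
gripper_force: 0.0
```

Run:
```python
from w import *
print(env.state()['ee_pos'],env.state()['gripper_width'])
c,im,d,P=look([('knob_a_mid',11)],'w2')
Z=P[...,2]; M=((Z>14)&(Z<30)&(np.hypot(P[...,0]-422,P[...,1]-71)<35)); print(M.sum(),P[M].mean(0))
```

```text
[425.11629909  74.40749519 100.36406437] 0.5926418264542374
1140 [423.00197908  71.52784773  21.53567587]
```

View pics/w2.png

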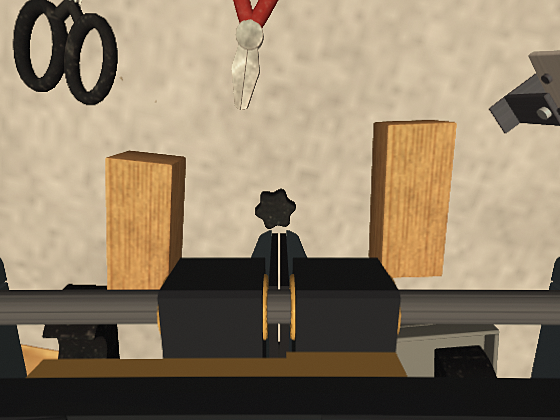

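Run:
```python
from w import *
st=env.state(); c,im,d,P=look([])
m,Rm,e=c
T=R.from_euler('xyz',st['ee_rot'],degrees=True).as_matrix(); 
K=np.array([[m['fx'],0,m['cx']],[0,m['fy'],m['cy']],[0,0,1.]])
for tz in (14,0,-5,-30):
    w=T@[0,0,tz]+st['ee_pos']; p=Rm.T@(w-e); print(tz,p.round(1),cv2.projectPoints(p.reshape(1,3),np.zeros(3),np.zeros(3),K,np.array([m['k1'],0,0,0]))[0].ravel().round())
for u,v in ((270,235),(286,235),(278,238),(262,240),(265,252),(292,252),(276,209)):
    print((u,v),d[v,u],(T.T@(P[v,u]-st['ee_pos'])).round(1),P[v,u].round(1))
print(st['qpos'],e)
```

```text
14 [  0.3  18.9 211.2] [279. 243.]
0 [  0.3  22.6 197.7] [279. 252.]
-5 [  0.3  23.9 192.8] [279. 255.]
-30 [  0.3  30.5 168.7] [279. 276.]
(270, 235) 172.99236 [ 16.8  -4.4 -21. ] [404.6  70.7 117.8]
(286, 235) 174.24785 [ 16.4   3.2 -19.8] [405.6  78.2 116.6]
(278, 238) 297.2219 [-26.7  -0.8  95.9] [448.4  71.3   1. ]
(262, 240) 165.33096 [ 17.2  -7.8 -28.8] [404.   67.3 125.7]
(265, 252) 152.79102 [ 16.7  -6.  -41.9] [404.6  69.1 138.8]
(292, 252) 151.84685 [ 17.1   5.2 -42.8] [405.   80.3 139.7]
(276, 209) 268.52225 [ 3.5 -2.2 74.4] [418.2  72.   22.4]
[ 8.39745728e+00  1.10584886e+01  1.16703237e+02  6.69761944e-03
  5.21943761e+01 -7.77129478e+01] [347.61791119  78.58392157 281.43688245]
```

{"name": "arm_command", "arguments": {
  "motion": [
    {"offset": [0.002, -0.003, 0], "spin": 0},
    {"offset": [0, 0, 0], "spin": 0},
    {"offset": [0, 0, 0], "spin": 0},
    {"offset": [0, 0, 0], "spin": 0},
    {"offset": [0, 0, 0], "spin": 0}
  ],
  "jaw": 0.05
}}

```text
time_s: 4.78
ee_pos: [419.7, 71.2, 96.6]
ee_rot: [180.0, -0.0, 176.1]
force: [-1.0, 0.3, 0.3]
gripper_width: 47.5
gripper_force: 0.0
```

Run:
```python
from w import *
st=env.state(); c,im,d,P=look([]); print(st['ee_pos'],st['gripper_width'])
T=R.from_euler('xyz',st['ee_rot'],degrees=True).as_matrix()
Q=(P-st['ee_pos'])@T
M=(d>0)&(P[...,2]>60)&(np.abs(Q[...,0])<30)&(np.abs(Q[...,1])<60)
q=Q[M]; print('max tool z of gripper points',np.percentile(q[:,2],[50,95,99,99.9,100]))
for s in (-1,1):
    k=q[q[:,1]*s>0]; k=k[k[:,2]>-45]; print(s,len(k),k.min(0),k.max(0))
```

```text
[419.66392545  71.15918563  96.56050633] 47.54117274401886
max tool z of gripper points [-121.82140423  -52.39621526  -23.49316045  -14.74822311  -12.74540121]
-1 986 [-13.07664167 -34.57006461 -44.95962271] [ 17.85044914 -23.8667891  -12.74540121]
1 981 [-13.17200968  23.22534328 -44.96098828] [ 17.58972336  34.12396301 -13.4327459 ]
```

{"name": "arm_command", "arguments": {
  "motion": [
    {"offset": [-0.0035, 0, 0.06], "spin": 0},
    {"offset": [0, 0, 0.02], "spin": 0},
    {"offset": [0, 0, 0.01], "spin": 0},
    {"offset": [0, 0, 0.005], "spin": 0},
    {"offset": [0, 0, 0], "spin": 0}
  ]
}}

```text
time_s: 5.45
ee_pos: [423.7, 71.0, 2.0]
ee_rot: [180.0, 0.1, 176.1]
force: [0.1, -0.2, -0.0]
gripper_width: 50.2
gripper_force: 0.0
```

Run:
```python
from w import *
st=env.state(); c,im,d,P=look([],'w3'); print(st['ee_pos'],st['force'],st['gripper_width'])
T=R.from_euler('xyz',st['ee_rot'],degrees=True).as_matrix()
Q=(P-st['ee_pos'])@T
for s in (-1,1):
    M=(d>0)&(Q[...,2]>-45)&(np.abs(Q[...,0])<20)&(Q[...,1]*s>22)&(Q[...,1]*s<36)&(P[...,2]>8)
    z=P[...,2][M]; x=Q[...,0][M]; print(s,'lowest world z by x', [(b,round(float(np.percentile(z[(x>b)&(x<b+8)],1)),1)) for b in (-16,-8,0,8) if ((x>b)&(x<b+8)).sum()>20])
```

```text
[423.65348742  70.98415087   2.04833843] [ 0.13360709 -0.22096233 -0.03802174] 50.15678706289634
-1 lowest world z by x [(-16, 15.4), (-8, 17.2), (0, 16.1), (8, 16.1)]
1 lowest world z by x [(-16, 14.9), (-8, 17.6), (0, 15.9), (8, 16.1)]
```

View pics/w3.png

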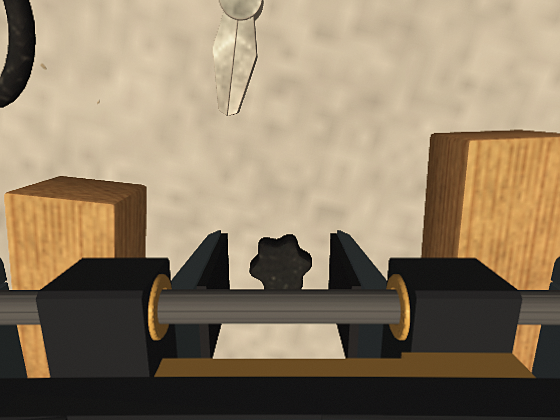

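{"name": "arm_command", "arguments": {
  "motion": [
    {"offset": [0, 0, 0.008], "spin": 0},
    {"offset": [0, 0, 0.004], "spin": 0},
    {"offset": [0, 0, 0], "spin": 0}
  ]
}}

```text
time_s: 5.88
ee_pos: [422.8, 70.9, -10.7]
ee_rot: [-180.0, -0.0, 176.1]
force: [0.2, 0.8, 0.4]
gripper_width: 50.3
gripper_force: 0.0
```

{"name": "arm_command", "arguments": {
  "motion": [
    {"offset": [0, 0, 0], "spin": 0},
    {"offset": [0, 0, 0], "spin": 0},
    {"offset": [0, 0, 0], "spin": 0},
    {"offset": [0, 0, 0], "spin": 0},
    {"offset": [0, 0, 0], "spin": 0}
  ],
  "jaw": 0.0,
  "newtons": 12
}}

```text
time_s: 6.5
ee_pos: [423.2, 70.9, -10.3]
ee_rot: [180.0, 0.0, 176.1]
force: [0.5, 0.4, 0.7]
gripper_width: 29.8
gripper_force: 12.0
```

{"name": "arm_command", "arguments": {
  "motion": [
    {"offset": [0, 0, -0.04], "spin": 0},
    {"offset": [0, 0, -0.05], "spin": 0},
    {"offset": [-0.0053, -0.06, 0], "spin": 0},
    {"offset": [-0.0053, -0.06, 0], "spin": 0},
    {"offset": [-0.0053, -0.06, 0], "spin": 0}
  ]
}}

```text
time_s: 7.12
ee_pos: [426.8, -111.4, 79.9]
ee_rot: [-180.0, 0.1, 176.2]
force: [0.9, -0.2, -0.3]
gripper_width: 29.7
gripper_force: 12.0
```

{"name": "arm_command", "arguments": {
  "motion": [
    {"offset": [-0.0053, -0.06, 0], "spin": 0},
    {"offset": [-0.0053, -0.06, 0], "spin": 0},
    {"offset": [-0.0053, -0.06, 0], "spin": 0},
    {"offset": [0, 0, 0], "spin": 0}
  ]
}}

```text
time_s: 7.62
ee_pos: [430.6, -294.3, 79.4]
ee_rot: [-179.9, 0.1, 175.8]
force: [-0.7, 1.6, -0.1]
gripper_width: 29.3
gripper_force: 12.0
```

Run:
```python
from w import *
print({k:env.state()[k] for k in ('ee_pos','ee_rot','gripper_width','gripper_force','qpos')})
ct=cam('top'); print(on_z(ct,[(140+u/2.5,135+v/2.5) for u,v in ((655,182),(774,192),(768,308),(648,300),(229,40),(346,33),(352,152),(233,157))],20).round(0))
c,im,d,P=look([('tray_knob',0),('knob_a_mid',11)],'w4')
```

```text
{'ee_pos': array([ 430.64616714, -294.30303996,   79.44031088]), 'ee_rot': array([-1.79927419e+02,  6.88077950e-02,  1.75825807e+02]), 'gripper_width': 29.266496435591556, 'gripper_force': 11.999597164140141, 'qpos': array([-3.55945318e+01,  1.98438502e+01,  1.06702611e+02, -3.24888659e-02,
        5.33569870e+01, -1.21400927e+02])}
[[ 496. -227.   20.]
 [ 481. -362.   20.]
 [ 352. -347.   20.]
 [ 365. -213.   20.]
 [ 671.  246.   20.]
 [ 675.  113.   20.]
 [ 539.  110.   20.]
 [ 537.  244.   20.]]
tray_knob 0.65 [284. 207.] [ 427.1 -290.6    0. ]
tray_knob 0.55 [280. 269.] [ 477.2 -297.     0. ]
knob_a_mid 0.94 [466. 196.] [ 426.  -162.4   11. ]
```

View pics/w4.png

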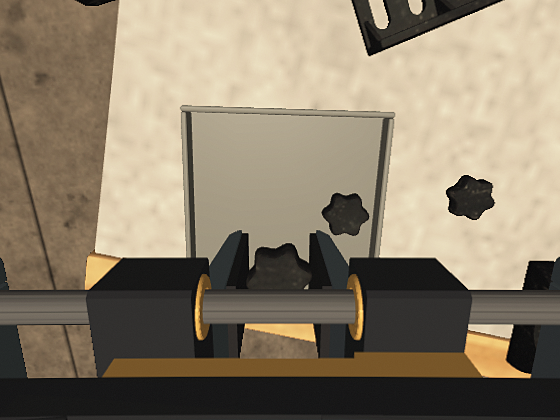

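{"name": "arm_command", "arguments": {
  "motion": [
    {"offset": [-0.0236, -0.011, 0], "spin": 0},
    {"offset": [0, 0, 0.05], "spin": 0},
    {"offset": [0, 0, 0.024], "spin": 0},
    {"offset": [0, 0, 0.008], "spin": 0},
    {"offset": [0, 0, 0.002], "spin": 0}
  ]
}}

```text
time_s: 8.4
ee_pos: [453.6, -302.2, -4.1]
ee_rot: [180.0, 0.0, 176.2]
force: [-0.6, 0.7, -0.1]
gripper_width: 29.5
gripper_force: 12.0
```

{"name": "arm_command", "arguments": {
  "motion": [
    {"offset": [0, 0, 0.001], "spin": 0},
    {"offset": [0, 0, 0], "spin": 0}
  ]
}}

```text
time_s: 8.65
ee_pos: [453.8, -303.2, -4.5]
ee_rot: [-180.0, 0.1, 176.1]
force: [0.9, -0.4, -0.9]
gripper_width: 29.8
gripper_force: 12.0
```

{"name": "arm_command", "arguments": {
  "motion": [
    {"offset": [0, 0, 0.001], "spin": 0},
    {"offset": [0, 0, 0.0005], "spin": 0}
  ]
}}

```text
time_s: 8.9
ee_pos: [453.5, -303.2, -6.4]
ee_rot: [-180.0, 0.0, 176.1]
force: [-0.8, -0.1, 5.6]
gripper_width: 29.9
gripper_force: 12.0
```

{"name": "arm_command", "arguments": {
  "motion": [
    {"offset": [0, 0, 0], "spin": 0},
    {"offset": [0, 0, 0], "spin": 0},
    {"offset": [0, 0, 0], "spin": 0},
    {"offset": [0, 0, -0.02], "spin": 0},
    {"offset": [0, 0, -0.06], "spin": 0}
  ],
  "jaw": 0.046
}}

```text
time_s: 9.52
ee_pos: [451.2, -301.6, 71.1]
ee_rot: [179.8, -0.4, 176.1]
force: [2.3, -0.3, 0.8]
gripper_width: 46.0
gripper_force: 0.0
```

{"name": "arm_command", "arguments": {
  "motion": [
    {"offset": [0.0175, 0.047, 0], "spin": 0},
    {"offset": [0.0175, 0.047, 0], "spin": 0},
    {"offset": [0.0165, 0.047, 0], "spin": 0},
    {"offset": [0, 0, 0], "spin": 0}
  ],
  "jaw": 0.05
}}

```text
time_s: 10.02
ee_pos: [409.6, -156.3, 73.0]
ee_rot: [179.9, -0.1, 176.3]
force: [0.5, -0.7, 0.6]
gripper_width: 49.9
gripper_force: 0.0
```

Run:
```python
from w import *
print({k:env.state()[k] for k in ('time_s','ee_pos','ee_rot','gripper_width')})
c,im,d,P=look([('knob_a_mid',11)],'w5')
for X,Y,zl in ((424,-161,14),(453,-304,17)):
    M=((P[...,2]>zl)&(P[...,2]<32)&(np.hypot(P[...,0]-X,P[...,1]-Y)<25)); print(M.sum(),P[M].mean(0))
```

```text
{'time_s': 10.025, 'ee_pos': array([ 409.61833069, -156.27051806,   73.01767824]), 'ee_rot': array([ 1.79939971e+02, -1.10166679e-01,  1.76305919e+02]), 'gripper_width': 49.94520008751643}
knob_a_mid 0.67 [270. 241.] [ 425.5 -164.    11. ]
1338 [ 423.65074465 -162.47971321   21.49891701]
0 [nan nan nan]<stdin>:5: RuntimeWarning: Mean of empty slice.
  ret = um.true_divide(
```

{"name": "arm_command", "arguments": {
  "motion": [
    {"offset": [-0.0148, -0.0052, 0.02], "spin": 0},
    {"offset": [0, 0, 0.04], "spin": 0},
    {"offset": [0, 0, 0.018], "spin": 0},
    {"offset": [0, 0, 0.005], "spin": 0},
    {"offset": [0, 0, 0], "spin": 0}
  ]
}}

```text
time_s: 10.75
ee_pos: [426.5, -165.9, -9.8]
ee_rot: [-180.0, 0.0, 176.1]
force: [0.0, -0.2, -0.4]
gripper_width: 50.0
gripper_force: 0.0
```

{"name": "arm_command", "arguments": {
  "motion": [
    {"offset": [0, 0, 0], "spin": 0},
    {"offset": [0, 0, 0], "spin": 0},
    {"offset": [0, 0, 0], "spin": 0},
    {"offset": [0, 0, 0], "spin": 0},
    {"offset": [0, 0, 0], "spin": 0}
  ],
  "jaw": 0.0
}}

```text
time_s: 11.38
ee_pos: [426.4, -165.2, -9.3]
ee_rot: [-180.0, 0.1, 176.1]
force: [-0.6, -0.1, 5.8]
gripper_width: 29.3
gripper_force: 12.0
```

{"name": "arm_command", "arguments": {
  "motion": [
    {"offset": [0, 0, -0.03], "spin": 0},
    {"offset": [0, 0, -0.05], "spin": 0},
    {"offset": [0.0073, -0.046, 0], "spin": 0},
    {"offset": [0.0074, -0.046, 0], "spin": 0},
    {"offset": [0.0074, -0.0456, 0], "spin": 0}
  ]
}}

```text
time_s: 12.0
ee_pos: [394.0, -301.9, 70.1]
ee_rot: [180.0, 0.0, 176.1]
force: [-0.1, 0.6, -0.6]
gripper_width: 28.9
gripper_force: 12.0
```

{"name": "arm_command", "arguments": {
  "motion": [
    {"offset": [0, 0, 0], "spin": 0},
    {"offset": [0, 0, 0.045], "spin": 0},
    {"offset": [0, 0, 0.022], "spin": 0},
    {"offset": [0, 0, 0.006], "spin": 0},
    {"offset": [0, 0, 0], "spin": 0}
  ]
}}

```text
time_s: 12.62
ee_pos: [394.7, -300.3, -2.8]
ee_rot: [180.0, -0.0, 176.2]
force: [-0.4, 0.0, -0.3]
gripper_width: 28.9
gripper_force: 12.0
```

{"name": "arm_command", "arguments": {
  "motion": [
    {"offset": [0, 0, 0.002], "spin": 0},
    {"offset": [0, 0, 0.001], "spin": 0},
    {"offset": [0, 0, 0], "spin": 0}
  ]
}}

```text
time_s: 13.0
ee_pos: [395.0, -301.1, -5.3]
ee_rot: [-180.0, 0.1, 176.1]
force: [0.5, 1.0, 2.4]
gripper_width: 29.5
gripper_force: 12.0
```

{"name": "arm_command", "arguments": {
  "motion": [
    {"offset": [0, 0, 0], "spin": 0},
    {"offset": [0, 0, 0], "spin": 0},
    {"offset": [0, 0, 0], "spin": 0},
    {"offset": [0, 0, -0.02], "spin": 0},
    {"offset": [0, 0, -0.06], "spin": 0}
  ],
  "jaw": 0.046
}}

```text
time_s: 13.62
ee_pos: [392.5, -299.3, 72.5]
ee_rot: [179.7, -0.4, 176.1]
force: [1.3, -1.3, -0.4]
gripper_width: 45.8
gripper_force: 0.0
```

{"name": "arm_command", "arguments": {
  "motion": [
    {"offset": [-0.024, 0.054, -0.02], "spin": 0},
    {"offset": [-0.024, 0.054, 0], "spin": 0},
    {"offset": [-0.024, 0.054, 0], "spin": 0},
    {"offset": [-0.0206, 0.053, 0], "spin": 0},
    {"offset": [0, 0, 0], "spin": 0}
  ],
  "jaw": 0.07
}}

```text
time_s: 14.25
ee_pos: [502.7, -89.5, 94.0]
ee_rot: [180.0, 0.0, 176.4]
force: [-0.0, -1.3, 0.1]
gripper_width: 70.1
gripper_force: 0.0
```

Run:
```python
from w import *
print({k:env.state()[k] for k in ('time_s','ee_pos','ee_rot','gripper_width')})
c,im,d,P=look([('saddle_mid',20),('knob_a_mid',15)],'w6')
def rect(X,Y,r,lo,hi):
    M=((P[...,2]>lo)&(P[...,2]<hi)&(np.hypot(P[...,0]-X,P[...,1]-Y)<r)); 
    print(M.sum(),np.round(cv2.minAreaRect(P[M][:,:2].astype(np.float32)),1) if 0 else cv2.minAreaRect(P[M][:,:2].astype(np.float32)))
rect(524,-92,65,15,50)
```

```text
{'time_s': 14.25, 'ee_pos': array([502.67125517, -89.53439726,  94.01922008]), 'ee_rot': array([1.79966800e+02, 2.55658730e-02, 1.76431492e+02]), 'gripper_width': 70.06987694582273}
saddle_mid 0.84 [274. 247.] [528.  -94.8  20. ]
5829 ((512.4496459960938, -77.79643249511719), (67.94445037841797, 88.8177490234375), 83.32504272460938)
```

View pics/w6.png

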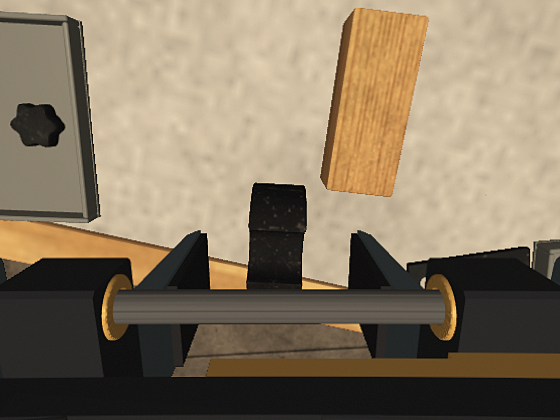

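{"name": "arm_command", "arguments": {
  "motion": [
    {"offset": [-0.0234, -0.0005, 0.02], "spin": 0.035},
    {"offset": [0, 0, 0.05], "spin": 0},
    {"offset": [0, 0, 0.025], "spin": 0},
    {"offset": [0, 0, 0.007], "spin": 0},
    {"offset": [0, 0, 0], "spin": 0}
  ]
}}

```text
time_s: 15.02
ee_pos: [524.7, -95.7, -7.6]
ee_rot: [-180.0, 0.0, 174.0]
force: [0.3, -0.7, 0.6]
gripper_width: 69.9
gripper_force: 0.0
```

{"name": "arm_command", "arguments": {
  "motion": [
    {"offset": [0, 0, 0], "spin": 0},
    {"offset": [0, 0, 0], "spin": 0},
    {"offset": [0, 0, 0], "spin": 0},
    {"offset": [0, 0, 0], "spin": 0},
    {"offset": [0, 0, 0], "spin": 0}
  ],
  "jaw": 0.0,
  "newtons": 20
}}

```text
time_s: 15.65
ee_pos: [525.0, -94.6, -7.4]
ee_rot: [180.0, 0.0, 174.1]
force: [-1.8, 0.4, 6.1]
gripper_width: 39.9
gripper_force: 20.0
```

{"name": "arm_command", "arguments": {
  "motion": [
    {"offset": [0, 0, -0.03], "spin": 0},
    {"offset": [0, 0, -0.06], "spin": -0.07},
    {"offset": [0, 0, -0.02], "spin": -0.07},
    {"offset": [-0.018, 0.0495, 0], "spin": 0},
    {"offset": [-0.018, 0.0495, 0], "spin": 0}
  ]
}}

```text
time_s: 16.27
ee_pos: [557.3, 6.2, 102.2]
ee_rot: [-180.0, 0.0, -178.0]
force: [1.2, -0.1, -1.4]
gripper_width: 39.8
gripper_force: 20.0
```

{"name": "arm_command", "arguments": {
  "motion": [
    {"offset": [-0.018, 0.0495, 0], "spin": 0},
    {"offset": [-0.018, 0.0495, 0], "spin": 0},
    {"offset": [-0.018, 0.0495, 0], "spin": 0},
    {"offset": [0, 0, 0], "spin": 0}
  ]
}}

```text
time_s: 16.77
ee_pos: [606.0, 159.4, 101.2]
ee_rot: [180.0, 0.0, -177.6]
force: [-0.7, -0.2, -1.1]
gripper_width: 40.2
gripper_force: 20.0
```

Run:
```python
from w import *
print({k:env.state()[k] for k in ('time_s','ee_pos','ee_rot','gripper_width')})
c,im,d,P=look([('tray_saddle',0),('saddle_mid',24)],'w7')
```

```text
{'time_s': 16.775, 'ee_pos': array([606.01562055, 159.40473951, 101.1886775 ]), 'ee_rot': array([ 1.79959172e+02,  8.26422007e-04, -1.77616737e+02]), 'gripper_width': 40.2024409940885}
saddle_mid 0.62 [277. 280.] [660.7 159.9  24. ]
```

View pics/w7.png

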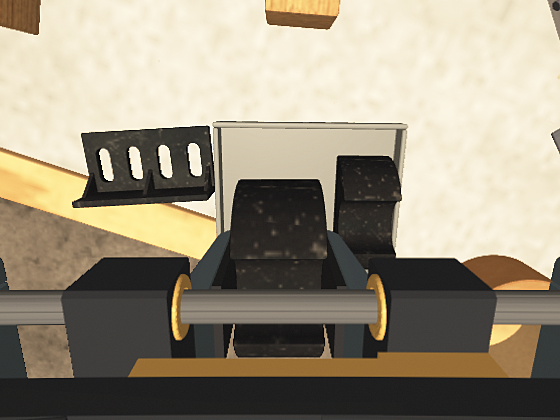

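Run:
```python
from w import *
c=cam('wrist'); print(env.state()['ee_pos'])
print(on_z(c,[(216,125),(405,128)],20).round(1), on_z(c,[(338,157),(391,157)],44).round(1), on_z(c,[(238,181),(322,181)],142+3).round(1))
```

```text
[604.70120996 155.2410601  101.41242356]
[[543.3 108.5  20. ]
 [540.6 241.6  20. ]] [[559.8 192.2  44. ]
 [558.5 226.8  44. ]] [[558.4 137.4 145. ]
 [557.2 170.  145. ]]
```

{"name": "arm_command", "arguments": {
  "motion": [
    {"offset": [-0.003, 0, 0.05], "spin": 0},
    {"offset": [0, 0, 0.035], "spin": 0},
    {"offset": [0, 0, 0.013], "spin": 0},
    {"offset": [0, 0, 0.003], "spin": 0},
    {"offset": [0, 0, 0], "spin": 0}
  ]
}}

```text
time_s: 17.55
ee_pos: [609.4, 155.9, 2.5]
ee_rot: [180.0, 0.1, -177.9]
force: [0.0, 0.2, -1.3]
gripper_width: 40.0
gripper_force: 20.0
```

{"name": "arm_command", "arguments": {
  "motion": [
    {"offset": [0, 0, 0.002], "spin": 0},
    {"offset": [0, 0, 0], "spin": 0}
  ]
}}

```text
time_s: 17.8
ee_pos: [608.8, 156.2, -0.1]
ee_rot: [180.0, 0.1, -177.9]
force: [-0.7, -0.0, -1.5]
gripper_width: 39.8
gripper_force: 20.0
```

{"name": "arm_command", "arguments": {
  "motion": [
    {"offset": [0, 0, 0.0015], "spin": 0},
    {"offset": [0, 0, 0.001], "spin": 0},
    {"offset": [0, 0, 0], "spin": 0}
  ]
}}

```text
time_s: 18.18
ee_pos: [608.5, 156.2, -3.2]
ee_rot: [180.0, 0.0, -177.9]
force: [-0.2, -0.3, 0.8]
gripper_width: 39.3
gripper_force: 20.0
```

{"name": "arm_command", "arguments": {
  "motion": [
    {"offset": [0, 0, 0.0005], "spin": 0},
    {"offset": [0, 0, 0], "spin": 0}
  ]
}}

```text
time_s: 18.42
ee_pos: [608.5, 156.2, -3.3]
ee_rot: [180.0, 0.0, -177.9]
force: [-3.1, 0.3, 5.4]
gripper_width: 39.9
gripper_force: 20.0
```

{"name": "arm_command", "arguments": {
  "motion": [
    {"offset": [0, 0, 0], "spin": 0},
    {"offset": [0, 0, 0], "spin": 0},
    {"offset": [0, 0, -0.02], "spin": 0},
    {"offset": [0, 0, -0.06], "spin": 0},
    {"offset": [0, 0, -0.03], "spin": 0.09}
  ],
  "jaw": 0.046
}}

```text
time_s: 19.05
ee_pos: [609.9, 156.4, 108.9]
ee_rot: [179.9, 0.2, 176.8]
force: [-0.2, 0.8, -0.7]
gripper_width: 46.1
gripper_force: 0.0
```

{"name": "arm_command", "arguments": {
  "motion": [
    {"offset": [0.0476, 0.0008, 0], "spin": 0},
    {"offset": [0.0476, 0.0008, 0], "spin": 0},
    {"offset": [0.0476, 0.0008, 0], "spin": 0},
    {"offset": [0.0476, 0.0008, 0], "spin": 0},
    {"offset": [0, 0, 0], "spin": 0}
  ],
  "jaw": 0.065
}}

```text
time_s: 19.68
ee_pos: [415.0, 168.9, 105.8]
ee_rot: [-179.9, -0.1, 177.1]
force: [0.6, 0.1, 0.3]
gripper_width: 64.9
gripper_force: 0.0
```

Run:
```python
from w import *
im,d=env.grab_frame('top'); cv2.imwrite('pics/top1.png',im); np.save('top1.npy',d); P=cloud(cam('top'),d); Z=P[...,2]
cv2.imwrite('pics/c2.png',cv2.resize(cv2.convertScaleAbs(im[135:305,140:460],alpha=2),None,fx=2.5,fy=2.5,interpolation=cv2.INTER_CUBIC))
print({k:env.state()[k] for k in ('time_s','ee_pos','ee_rot','gripper_width')})
# lane geometry from the first top frame: points by height relative to rollers
P=cloud(cam('top'),np.load('top0.npy')); Z=P[...,2]
M=np.zeros(Z.shape,bool); M[175:295,145:245]=1; M&=(Z>16)&(Z<75); Q=P[M]
ang=np.radians(34.5)
best=None
for a in np.radians(np.arange(31,39,.25)):
    v=-Q[:,0]*np.sin(a)+Q[:,1]*np.cos(a); w=np.percentile(v,97)-np.percentile(v,3)
    if best is None or w<best[0]: best=(w,a,np.percentile(v,[3,97]))
print(best[0],np.degrees(best[1]),best[2],best[2].mean())
```

```text
{'time_s': 19.725, 'ee_pos': array([417.69253711, 169.41536994, 106.31896452]), 'ee_rot': array([1.79988175e+02, 3.39188589e-02, 1.77040788e+02]), 'gripper_width': 65.14030800392138}
219.5151255139536 35.25 [-150.60595141   68.9091741 ] -40.848388651980684
```

View pics/c2.png

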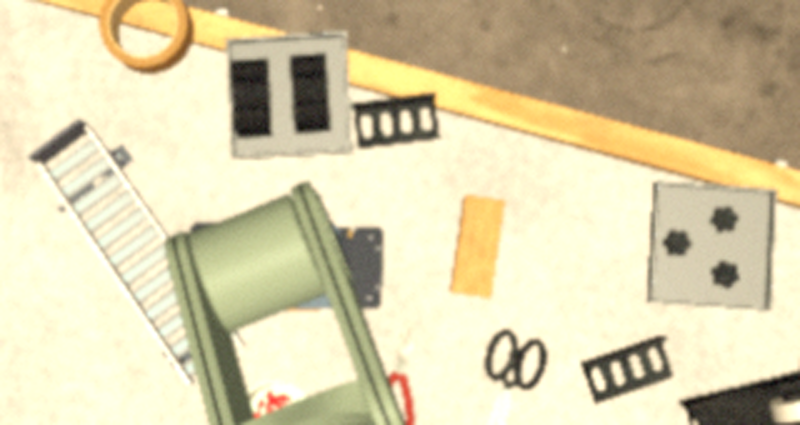

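{"name": "arm_command", "arguments": {
  "motion": [
    {"offset": [0, 0, 0.055], "spin": 0},
    {"offset": [0, 0, 0.035], "spin": 0},
    {"offset": [0, 0, 0.014], "spin": 0},
    {"offset": [0, 0, 0], "spin": 0}
  ]
}}

```text
time_s: 20.23
ee_pos: [419.2, 169.2, 1.0]
ee_rot: [-180.0, -0.1, 176.9]
force: [-0.3, -0.4, 0.4]
gripper_width: 64.9
gripper_force: 0.0
```

{"name": "arm_command", "arguments": {
  "motion": [
    {"offset": [0, 0, 0], "spin": 0},
    {"offset": [0, 0, 0], "spin": 0},
    {"offset": [0, 0, 0], "spin": 0},
    {"offset": [0, 0, 0], "spin": 0},
    {"offset": [0, 0, 0], "spin": 0}
  ],
  "jaw": 0.0,
  "newtons": 15
}}

```text
time_s: 20.85
ee_pos: [419.4, 169.6, 2.9]
ee_rot: [180.0, 0.1, 177.0]
force: [0.4, -0.7, 6.1]
gripper_width: 45.4
gripper_force: 14.9
```

Run:
```python
from h import *
# lane from first top frame: rect crop corners (c1 px) of rail outer edges, and depth
c=cam('top'); f=lambda u,v,z: on_z(c,[(140+u/2.5,135+v/2.5)],z)[0].round(1)
print('stop end', f(35,160,40),f(88,122,40)); print('high end',f(191,383,65),f(243,345,65))
P=cloud(c,np.load('top0.npy')); Z=P[...,2]
M=np.zeros(Z.shape,np.uint8); M[175:295,145:245]=1; M&=((Z>16)&(Z<75)).astype(np.uint8)
n,L,S,C=cv2.connectedComponentsWithStats(M); k=1+np.argmax(S[1:,4]); Q=P[L==k]
a=np.radians(34.5)
for lo in (0,):
  for a in np.radians([33.5,34,34.5,35,35.5]):
    v=-Q[:,0]*np.sin(a)+Q[:,1]*np.cos(a); u=Q[:,0]*np.cos(a)+Q[:,1]*np.sin(a)
    h=np.histogram(v,bins=np.arange(20,60+60,4))[0]; print(np.degrees(a),np.percentile(v,[2,50,98]).round(1),np.percentile(u,[1,99]).round(1))
```

```text
stop end [538.1 463.2  40. ] [578.9 403.1  40. ]
high end [291.6 287.2  65. ] [330.7 230.7  65. ]
33.5 [11.3 52.  89.2] [410.6 710.9]
34.0 [ 7.4 47.  83.5] [410.9 711.3]
34.5 [ 3.6 42.1 77.8] [411.4 711.5]
35.0 [-0.5 37.  72.1] [411.7 711.6]
35.5 [-4.8 32.3 67. ] [412.  711.9]
```

{"name": "arm_command", "arguments": {
  "motion": [
    {"offset": [0, 0, -0.04], "spin": 0},
    {"offset": [0, 0, -0.06], "spin": -0.166},
    {"offset": [0, 0, 0], "spin": -0.166},
    {"offset": [0, 0, 0], "spin": -0.166},
    {"offset": [0, 0, 0], "spin": -0.167}
  ]
}}

```text
time_s: 21.48
ee_pos: [417.6, 169.1, 101.8]
ee_rot: [180.0, -0.1, -144.6]
force: [0.3, -0.8, -2.4]
gripper_width: 45.2
gripper_force: 14.9
```

{"name": "arm_command", "arguments": {
  "motion": [
    {"offset": [-0.0448, 0.0343, 0], "spin": 0},
    {"offset": [-0.0448, 0.0343, 0], "spin": 0},
    {"offset": [-0.0448, 0.0343, 0], "spin": 0},
    {"offset": [-0.0448, 0.0343, 0], "spin": 0},
    {"offset": [0, 0, 0], "spin": 0}
  ]
}}

```text
time_s: 22.1
ee_pos: [486.5, 388.0, 100.8]
ee_rot: [180.0, 0.0, -144.7]
force: [-1.2, -0.2, -1.5]
gripper_width: 45.4
gripper_force: 14.9
```

Run:
```python
from w import *
st=env.state(); print({k:st[k] for k in ('time_s','ee_pos','ee_rot','gripper_width')})
c,im,d,P=look([('lane',0),('lane_stop',24)],'w8'); np.save('w8.npy',P)
print(env.state()['ee_pos'],env.state()['ee_rot'])
```

```text
{'time_s': 22.1, 'ee_pos': array([486.54634201, 387.9554316 , 100.81065714]), 'ee_rot': array([ 1.79953661e+02,  7.99031343e-03, -1.44739794e+02]), 'gripper_width': 45.39128538893817}
lane 0.62 [275. 122.] [435.9 348.1   0. ]
[485.21920873 383.47632734 101.20736051] [-1.79984259e+02 -1.76420399e-01 -1.44918258e+02]
```

View pics/w8.png

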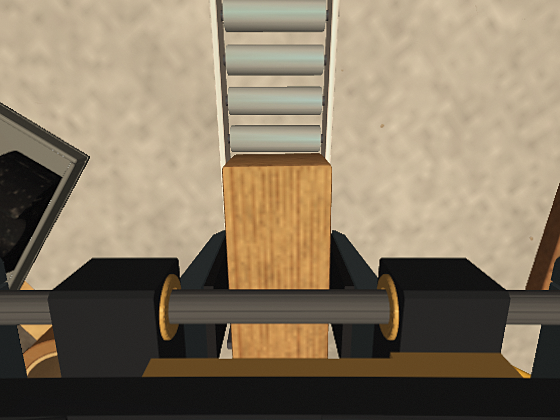

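{"name": "arm_command", "arguments": {
  "motion": [
    {"offset": [0, 0.001, 0.03], "spin": 0},
    {"offset": [0, 0, 0.017], "spin": 0},
    {"offset": [0, 0, 0.006], "spin": 0},
    {"offset": [0, 0, 0.002], "spin": 0},
    {"offset": [0, 0, 0], "spin": 0}
  ]
}}

```text
time_s: 22.88
ee_pos: [486.2, 385.6, 47.8]
ee_rot: [180.0, 0.1, -144.9]
force: [1.6, -0.1, -1.7]
gripper_width: 45.0
gripper_force: 14.9
```

{"name": "arm_command", "arguments": {
  "motion": [
    {"offset": [0, 0, 0.002], "spin": 0},
    {"offset": [0, 0, 0.002], "spin": 0},
    {"offset": [0, 0, 0.002], "spin": 0},
    {"offset": [0, 0, 0.001], "spin": 0},
    {"offset": [0, 0, 0], "spin": 0}
  ],
  "newtons": 4
}}

```text
time_s: 23.5
ee_pos: [485.7, 385.5, 40.1]
ee_rot: [180.0, -0.0, -144.9]
force: [-0.3, 0.4, -1.4]
gripper_width: 45.0
gripper_force: 4.0
```

{"name": "arm_command", "arguments": {
  "motion": [
    {"offset": [0, 0, 0.001], "spin": 0},
    {"offset": [0, 0, 0.001], "spin": 0},
    {"offset": [0, 0, 0.001], "spin": 0},
    {"offset": [0, 0, 0], "spin": 0}
  ]
}}

```text
time_s: 24.0
ee_pos: [486.2, 385.8, 37.6]
ee_rot: [180.0, 0.1, -144.9]
force: [0.8, 0.4, 1.9]
gripper_width: 45.2
gripper_force: 4.0
```

Run:
```python
from w import *
st=env.state(); print({k:st[k] for k in ('time_s','ee_pos','force')})
c,im,d,P=look([],'w9')
T=R.from_euler('xyz',st['ee_rot'],degrees=True).as_matrix(); Q=(P-st['ee_pos'])@T
# block top: heights along tool x
M=(np.abs(Q[...,1])<15)&(d>0)&(P[...,2]>50)&(P[...,2]<110)&(Q[...,0]>20)
for b in range(20,60,6):
    k=M&(Q[...,0]>b)&(Q[...,0]<b+6); print(b,k.sum(),np.percentile(P[k][:,2],[10,50,90]).round(1) if k.sum() else '')
M=(np.abs(Q[...,1])<20)&(d>0)&(Q[...,0]>70)
for b in range(70,150,10):
    k=M&(Q[...,0]>b)&(Q[...,0]<b+10); print('roller',b,np.percentile(P[k][:,2],[50,90,97]).round(1) if k.sum() else '')
```

```text
{'time_s': 24.0, 'ee_pos': array([486.24084131, 385.79213852,  37.62482241]), 'force': array([0.80612775, 0.39172451, 1.8645441 ])}
20 954 [77.3 78.  78.8]
26 969 [78.  78.7 79.6]
32 1038 [78.7 79.5 80.3]
38 1077 [79.5 80.3 81.1]
44 1145 [80.2 80.9 81.8]
50 1574 [54.6 70.  80.4]
56 0 
roller 70 [43.5 44.7 45.1]
roller 80 [41.8 43.9 44.5]
roller 90 [43.2 46.8 47.4]
roller 100 [46.5 47.7 48.3]
roller 110 [43.  46.  46.8]
roller 120 [2.8 3.8 4.2]
roller 130 
roller 140
```

{"name": "arm_command", "arguments": {
  "motion": [
    {"offset": [0, 0, 0], "spin": 0},
    {"offset": [0, 0, 0], "spin": 0},
    {"offset": [0, 0, 0], "spin": 0},
    {"offset": [0, 0, -0.03], "spin": 0},
    {"offset": [0, 0, -0.06], "spin": 0}
  ],
  "jaw": 0.06
}}

```text
time_s: 24.68
ee_pos: [484.1, 384.2, 125.3]
ee_rot: [-180.0, -0.4, -144.9]
force: [0.8, 0.8, 0.4]
gripper_width: 59.9
gripper_force: 0.0
```

{"name": "arm_command", "arguments": {
  "motion": [
    {"offset": [0, 0, 0], "spin": 0.16},
    {"offset": [0, 0, 0], "spin": 0.16},
    {"offset": [0, 0, 0], "spin": 0.16},
    {"offset": [0, 0, 0], "spin": 0.16},
    {"offset": [0, 0, 0], "spin": 0.156}
  ]
}}

```text
time_s: 25.3
ee_pos: [485.6, 385.3, 127.0]
ee_rot: [-180.0, -0.0, 169.2]
force: [-0.2, -0.1, 0.3]
gripper_width: 60.1
gripper_force: 0.0
```

{"name": "arm_command", "arguments": {
  "motion": [
    {"offset": [-0.0028, -0.0592, 0], "spin": 0},
    {"offset": [-0.0028, -0.0592, 0], "spin": 0},
    {"offset": [-0.0028, -0.0592, 0], "spin": 0},
    {"offset": [-0.0028, -0.0592, 0], "spin": 0},
    {"offset": [-0.0028, -0.0592, 0], "spin": 0}
  ]
}}

```text
time_s: 25.92
ee_pos: [444.9, 90.1, 127.3]
ee_rot: [180.0, 0.0, 169.5]
force: [0.8, -0.4, -0.1]
gripper_width: 59.8
gripper_force: 0.0
```

{"name": "arm_command", "arguments": {
  "motion": [
    {"offset": [-0.0028, -0.0592, 0], "spin": 0},
    {"offset": [-0.0028, -0.0592, 0], "spin": 0},
    {"offset": [0, 0, 0], "spin": 0},
    {"offset": [0, 0, 0], "spin": 0}
  ],
  "jaw": 0.07
}}

```text
time_s: 26.42
ee_pos: [429.4, -25.4, 127.2]
ee_rot: [180.0, 0.0, 169.4]
force: [-1.0, 0.5, 0.7]
gripper_width: 69.7
gripper_force: 0.0
```

Run:
```python
from w import *
st=env.state(); print({k:st[k] for k in ('time_s','ee_pos','ee_rot','gripper_width')})
im,d=env.grab_frame('top'); P=cloud(cam('top'),d); np.save('top2.npy',d)
a=np.radians(35.1); u=P[...,0]*np.cos(a)+P[...,1]*np.sin(a); v=-P[...,0]*np.sin(a)+P[...,1]*np.cos(a)
rollz=24+.123*(705-u); h=P[...,2]-rollz
M=(h>30)&(h<50)&(u>400)&(u<720)&(v>-10)&(v<80)
print(M.sum(),'u',np.percentile(u[M],[1,50,99]),'v',np.percentile(v[M],[1,50,99]),'h',np.median(h[M]))
cv2.imwrite('pics/c3.png',cv2.resize(cv2.convertScaleAbs(im[165:305,140:300],alpha=2),None,fx=3.5,fy=3.5,interpolation=cv2.INTER_CUBIC))
c,im,d,P=look([('block_a_mid',20)])
st=env.state(); T=R.from_euler('xyz',st['ee_rot'],degrees=True).as_matrix(); Q=(P-st['ee_pos'])@T
M=(P[...,2]>35)&(P[...,2]<45)&(np.abs(Q[...,1])<50)&(np.abs(Q[...,0])<90); print(cv2.minAreaRect(P[M][:,:2].astype(np.float32)))
```

```text
{'time_s': 26.425, 'ee_pos': array([429.36533615, -25.40341586, 127.19831125]), 'ee_rot': array([1.79964460e+02, 9.44878048e-03, 1.69410479e+02]), 'gripper_width': 69.67970227532346}
689 u [599.59675809 653.28762743 710.41772918] v [14.59673534 36.90607877 60.71518506] h 39.45753010374329
((432.11700439453125, -25.648334503173828), (45.00060272216797, 109.58116912841797), 79.69752502441406)
```

View pics/c3.png

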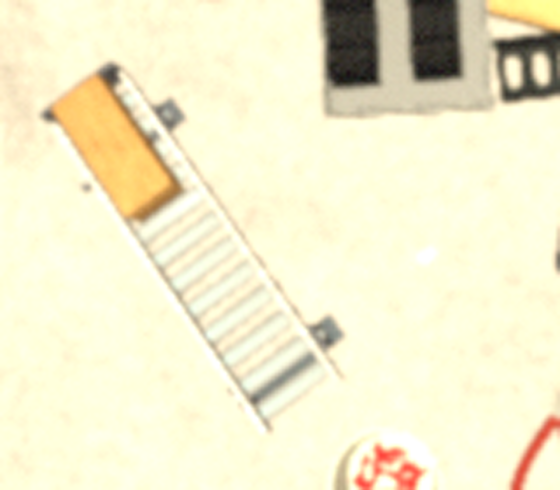

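{"name": "arm_command", "arguments": {
  "motion": [
    {"offset": [-0.0025, 0, 0.05], "spin": 0},
    {"offset": [0, 0, 0.05], "spin": 0},
    {"offset": [0, 0, 0.02], "spin": 0},
    {"offset": [0, 0, 0.005], "spin": 0},
    {"offset": [0, 0, 0], "spin": 0}
  ]
}}

```text
time_s: 27.2
ee_pos: [432.4, -25.4, 2.5]
ee_rot: [180.0, 0.0, 169.6]
force: [-0.1, 0.2, -0.5]
gripper_width: 70.0
gripper_force: 0.0
```

{"name": "arm_command", "arguments": {
  "motion": [
    {"offset": [0, 0, 0], "spin": 0},
    {"offset": [0, 0, 0], "spin": 0},
    {"offset": [0, 0, 0], "spin": 0},
    {"offset": [0, 0, 0], "spin": 0},
    {"offset": [0, 0, 0], "spin": 0}
  ],
  "jaw": 0.0,
  "newtons": 15
}}

```text
time_s: 27.82
ee_pos: [432.2, -26.0, 2.7]
ee_rot: [180.0, 0.1, 169.5]
force: [-0.4, -0.0, 6.0]
gripper_width: 44.7
gripper_force: 15.0
```

{"name": "arm_command", "arguments": {
  "motion": [
    {"offset": [0, 0, -0.05], "spin": 0},
    {"offset": [0, 0, -0.06], "spin": -0.16},
    {"offset": [0, 0, 0], "spin": -0.16},
    {"offset": [0, 0, 0], "spin": -0.16},
    {"offset": [0, 0, 0], "spin": -0.16}
  ]
}}

```text
time_s: 28.45
ee_pos: [431.2, -26.1, 112.0]
ee_rot: [180.0, -0.0, -153.6]
force: [-0.3, -0.9, -2.0]
gripper_width: 44.9
gripper_force: 15.0
```

{"name": "arm_command", "arguments": {
  "motion": [
    {"offset": [0, 0, 0], "spin": -0.156},
    {"offset": [-0.0297, 0.0509, 0], "spin": 0},
    {"offset": [-0.0297, 0.0509, 0], "spin": 0},
    {"offset": [-0.0297, 0.0509, 0], "spin": 0},
    {"offset": [-0.0297, 0.0509, 0], "spin": 0}
  ]
}}

```text
time_s: 29.08
ee_pos: [411.4, 210.4, 111.9]
ee_rot: [-180.0, -0.0, -144.9]
force: [1.3, -0.5, -2.0]
gripper_width: 45.1
gripper_force: 15.0
```

{"name": "arm_command", "arguments": {
  "motion": [
    {"offset": [-0.0297, 0.0509, 0], "spin": 0},
    {"offset": [-0.0297, 0.0509, 0], "spin": 0},
    {"offset": [0, 0, 0], "spin": 0},
    {"offset": [0, 0, 0], "spin": 0}
  ]
}}

```text
time_s: 29.58
ee_pos: [401.4, 325.6, 111.5]
ee_rot: [-180.0, -0.1, -144.9]
force: [-0.2, -0.1, -1.1]
gripper_width: 44.9
gripper_force: 15.0
```

Run:
```python
from w import *
st=env.state(); print({k:st[k] for k in ('time_s','ee_pos','ee_rot','gripper_width')})
c,im,d,P=look([],'w10')
T=R.from_euler('xyz',st['ee_rot'],degrees=True).as_matrix(); Q=(P-st['ee_pos'])@T
for b in range(60,130,10):
    k=(Q[...,0]>b)&(Q[...,0]<b+10)&(P[...,2]>40)&(P[...,2]<78)&(np.abs(Q[...,1])<60)
    if k.sum()>50: print(b,k.sum(),'lane y in tool',np.percentile(Q[k][:,1],[1,99]).round(1),'z',np.percentile(P[k][:,2],[50,95]).round(1))
```

```text
{'time_s': 29.575, 'ee_pos': array([401.38363711, 325.59758498, 111.4500942 ]), 'ee_rot': array([-1.79969685e+02, -1.24337949e-01, -1.44878157e+02]), 'gripper_width': 44.90016536614584}
60 1574 lane y in tool [-40.8  37.1] z [54.9 63.9]
70 2014 lane y in tool [-43.2  40. ] z [55.1 65. ]
80 1130 lane y in tool [-37.5  33.9] z [56.2 66.6]
90 2118 lane y in tool [-36.9  33.2] z [58.8 67.5]
100 1005 lane y in tool [-37.3  33.5] z [56.6 69.1]
```

View pics/w10.png

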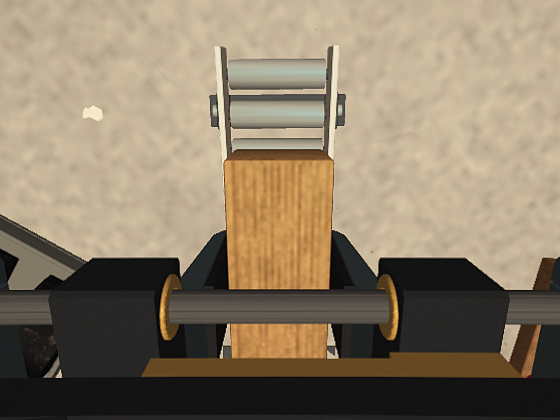

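{"name": "arm_command", "arguments": {
  "motion": [
    {"offset": [0, -0.0015, 0.03], "spin": 0},
    {"offset": [0, 0, 0.015], "spin": 0},
    {"offset": [0, 0, 0.006], "spin": 0},
    {"offset": [0, 0, 0.001], "spin": 0},
    {"offset": [0, 0, 0], "spin": 0}
  ]
}}

```text
time_s: 30.25
ee_pos: [403.4, 325.3, 60.8]
ee_rot: [180.0, 0.1, -144.9]
force: [-0.2, 0.5, -1.5]
gripper_width: 44.8
gripper_force: 15.0
```

{"name": "arm_command", "arguments": {
  "motion": [
    {"offset": [0, 0, 0.002], "spin": 0},
    {"offset": [0, 0, 0.002], "spin": 0},
    {"offset": [0, 0, 0.002], "spin": 0},
    {"offset": [0, 0, 0.001], "spin": 0},
    {"offset": [0, 0, 0], "spin": 0}
  ],
  "newtons": 4
}}

```text
time_s: 30.88
ee_pos: [402.9, 325.1, 53.1]
ee_rot: [180.0, 0.0, -144.9]
force: [1.0, -0.2, -0.8]
gripper_width: 45.4
gripper_force: 4.0
```

{"name": "arm_command", "arguments": {
  "motion": [
    {"offset": [0, 0, 0.001], "spin": 0},
    {"offset": [0, 0, 0.001], "spin": 0},
    {"offset": [0, 0, 0], "spin": 0}
  ]
}}

```text
time_s: 31.25
ee_pos: [402.9, 325.1, 51.1]
ee_rot: [180.0, -0.0, -144.9]
force: [0.9, -0.9, -1.2]
gripper_width: 44.8
gripper_force: 4.0
```

Release, lift, and step aside for a check.

{"name": "arm_command", "arguments": {
  "motion": [
    {"offset": [0, 0, 0.001], "spin": 0},
    {"offset": [0, 0, 0], "spin": 0}
  ]
}}

```text
time_s: 31.5
ee_pos: [402.9, 325.1, 50.1]
ee_rot: [180.0, -0.0, -144.9]
force: [-0.1, 0.8, -0.9]
gripper_width: 45.2
gripper_force: 4.0
```

{"name": "arm_command", "arguments": {
  "motion": [
    {"offset": [0, 0, 0], "spin": 0},
    {"offset": [0, 0, 0], "spin": 0},
    {"offset": [0, 0, 0], "spin": 0},
    {"offset": [0, 0, -0.03], "spin": 0},
    {"offset": [0, 0, -0.06], "spin": 0}
  ],
  "jaw": 0.06
}}

```text
time_s: 32.12
ee_pos: [401.5, 323.9, 139.0]
ee_rot: [-180.0, -0.4, -144.9]
force: [1.3, 0.3, 0.5]
gripper_width: 60.4
gripper_force: 0.0
```

{"name": "arm_command", "arguments": {
  "motion": [
    {"offset": [0.02, -0.055, -0.01], "spin": 0},
    {"offset": [0.02, -0.055, 0], "spin": 0},
    {"offset": [0.02, -0.055, 0], "spin": 0},
    {"offset": [0.02, -0.055, 0], "spin": 0},
    {"offset": [0, 0, 0], "spin": 0}
  ]
}}

```text
time_s: 32.75
ee_pos: [464.6, 95.8, 150.3]
ee_rot: [-180.0, 0.0, -145.3]
force: [0.1, -0.4, 0.1]
gripper_width: 60.0
gripper_force: 0.0
```

{"name": "arm_command", "arguments": {
  "motion": [
    {"offset": [0, 0, 0], "spin": 0},
    {"offset": [0, 0, 0], "spin": 0},
    {"offset": [0, 0, 0], "spin": 0},
    {"offset": [0, 0, 0], "spin": 0},
    {"offset": [0, 0, 0], "spin": 0}
  ]
}}

```text
time_s: 33.38
ee_pos: [463.8, 99.4, 150.1]
ee_rot: [180.0, 0.0, -144.9]
force: [0.8, -0.0, -0.4]
gripper_width: 59.6
gripper_force: 0.0
```

{"name": "arm_command", "arguments": {
  "motion": [
    {"offset": [0, 0, 0], "spin": 0},
    {"offset": [0, 0, 0], "spin": 0},
    {"offset": [0, 0, 0], "spin": 0},
    {"offset": [0, 0, 0], "spin": 0},
    {"offset": [0, 0, 0], "spin": 0}
  ]
}}

```text
time_s: 34.0
ee_pos: [463.9, 99.0, 150.1]
ee_rot: [180.0, 0.0, -144.9]
force: [0.1, 0.4, -0.2]
gripper_width: 60.0
gripper_force: 0.0
```

Run:
```python
from w import *
st=env.state(); print({k:st[k] for k in ('time_s','ee_pos','gripper_width')})
im,d=env.grab_frame('top'); P=cloud(cam('top'),d)
a=np.radians(35.1); u=P[...,0]*np.cos(a)+P[...,1]*np.sin(a); v=-P[...,0]*np.sin(a)+P[...,1]*np.cos(a)
h=P[...,2]-(24+.123*(705-u)); M=(h>30)&(h<50)&(u>400)&(u<720)&(v>-10)&(v<80)
print(np.histogram(u[M],bins=np.arange(400,731,10)))
c=im[135:305,140:460]; cv2.imwrite('pics/c4.png',cv2.resize(cv2.convertScaleAbs(c,alpha=1.6),None,fx=2.5,fy=2.5,interpolation=cv2.INTER_CUBIC))
```

```text
{'time_s': 34.0, 'ee_pos': array([463.93354248,  99.02925261, 150.14143421]), 'gripper_width': 59.99043405326668}
(array([ 0,  0,  0,  0,  0,  0,  0,  0,  0, 58, 63, 64, 64, 64, 62, 60, 64,
       60, 61, 63, 63, 65, 57, 59, 64, 56, 59, 61, 59, 61, 54,  9,  0]), array([400, 410, 420, 430, 440, 450, 460, 470, 480, 490, 500, 510, 520,
       530, 540, 550, 560, 570, 580, 590, 600, 610, 620, 630, 640, 650,
       660, 670, 680, 690, 700, 710, 720, 730]))
```

View pics/c4.png

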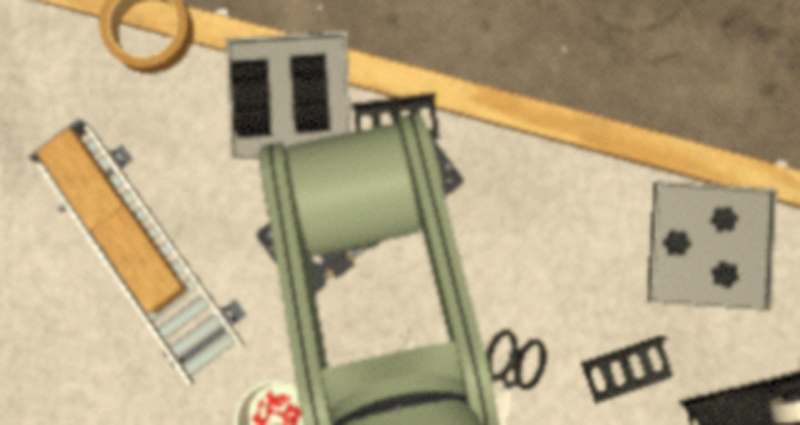

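```bash
python3 -c "
from workcell import env
print(env.job_done())"
```

```text
the job is handed in; nothing more can be done
None
```

The job is handed in, finished at about 34 s of the 128 s allowed. In the last overhead picture both knobs and the saddle are on their tray floors, and the two pine blocks are end to end on the lane against the stop; all have been let go.

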